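Close up the feed drive and hold its tensioner back

ROBOT

A 7-joint arm with a two-finger parallel gripper is mounted at the origin on the work surface. World frame = base frame: x ahead of the robot, y to its left, z up, the work surface at z = 0. Lengths are in mm, angles in rad, forces in N, time in s.
With the tool pointing down it reaches from about 400 to 850 mm from the base axis. Payload 10.4 kg.
Tool frame: the origin (TCP) lies on the centre line of the jaws, within the pads' length; the fingertips stand arm.tcp_to_tips ahead of it and the grasp point (between the pads) is the TCP (arm.tcp_to_tips is the distance from the TCP to the fingertips, in mm); z points along the fingers, y is the line along which they close (so a half turn about z gives the same grasp; the last joint's range is limited). The gripper opens to 85 mm and grips with 20 to 120 N. Pads are 22 mm wide; open, the fingers measure 114 mm over their backs; the gripper's body (76 mm by 85 mm) begins 54 mm behind the grasp point. The pads swing forward as they close: fully open they stand 13 mm farther back than shut.
Start: joints at [1.283, 0.332, -0.065, 1.46, 0.022, 1.35, -0.088], TCP at [163.593, -603.23, 250.338] pointing down, gripper open.
Joint ranges: [-2.6, 2.6], [-0.5, 2.12], [-1.47, 1.34], [0.16, 2.42], [-1.27, 4.41], [0.06, 2.06], [-2.6, 2.6]. Speed limits (rad/s): [2.22, 2.22, 2.79, 2.79, 3.14, 3.14, 3.14].

INTERFACE

Orientations are given as a 3x3 rotation matrix whose columns are the frame's x, y, z axes.
In Python, from cell import monitor, cams, finish_job, arm gives the robot as it stands.
- The arm moves only by the tool move_arm, never from a script. Its argument "deltas" is a list of rows, each a list of 7 numbers: the shift along the tool's x, y, z normalised to -1 to 1, where 1 is 0.25 m, then the turn, a rotation vector about the tool's x, y, z normalised to -1 to 1, where 1 is 2 pi rad, then the closure in counts, from 0 (fully open) to 255 (shut). A call has exactly 8 rows; each row is the pose to reach, as a shift and turn from the pose commanded when the call began, along the tool's axes at that moment, turning the shorter way round; what a row does not reach only later rows make up. A row lasts 1/8 s, in which the tool goes at most 62.5 mm and 10.7 degrees, less where a joint would pass 70% of its speed; a pose out of reach is approached as far as the arm can. A call with a number of a shift or a turn outside -1 to 1 is refused whole. A call with a gripper value outside its range is refused whole. The fingers move at their own pace and stop on an object; "force" is the grip in N (left out, the last holds). Time passes only in rows, so rows that repeat a pose let the fingers close, or fill a call up. It gives the time, the measured TCP pose, the force, the opening and the grip force at its end, in the units of the state.
- monitor.get_state(): the state, without advancing time (a new reading comes with each control period).
- cams.read_camera(name): name is "scene" or "top" or "wrist"; returns (picture, depth): 420x560x3 uint8, red, green, blue; 420x560 float32, mm along the optical axis (not along the pixel's ray), 0 where there is no reading.
- cams.camera_info(name): a dict with "fov_y" (degrees; the focal length in pixels is half the picture's height over the tangent of half this angle, whatever the lens; pixels are square), "cx", "cy" (the principal point, pixels), "R" (3x3) and "t" (3): a world point X has camera coordinates R X + t. Camera axes: x right, y down, z forward; pixel columns grow to the right and rows downward; lengths in mm; the calibration is good to about 2 mm. A picture is of the moment at which its call begins: read the wrist's pose just before it. camera_info takes no time and is no camera call; for the wrist camera it gives the pose at the moment of the call.
- finish_job(): hands the job in; it is judged then, once.
The state is a dict: "t": time; "joint_positions": joint angles; "dq": joint speeds; "joint_torque": joint torques, N m; "ee_pos": TCP position; "ee_rot": TCP orientation; "force": force on the tool from outside, world axes, zero at the start; "wrist_torque": the same for the moment, N m; "finger_gap": opening from 0.0 (shut) to 1.0 (fully open); "grip_force": force on a finger pad.
Only numpy, scipy, OpenCV 4.12 (cv2) and the standard library are available. Lean on these libraries where they do the work, as an engineer would, in place of code of your own. Each camera call takes 0.05 s, during which the arm holds its last target. There are 200 camera calls.

TASK

On the copier's feed drive, slide the loose blue module between its rails until it sits flush against the white motor module. Then push the sprung tensioner arm back by its orange post, past the ratchet click until its red pointer is over the green band, and finish while holding it there with the fingers, ready for the belt to be slipped on. Leave the other things where they are.

Things in the scene. Friction and masses are not known exactly. Their poses are not given: they have to be found in the camera images.
- drive_frame: Light-grey base plate of a copier's paper-feed drive, fixed to the counter, 260 x 400 x 12 mm (its x, y, z). Origin: centre of its underside, on the counter; z up, +y to the left seen from the robot. Two aluminium guide rails 8 mm wide, 8 mm high stand on it at x = -69 and -11 mm, from y = +75 to +195 mm. A black pulley, 56 mm across, 34 mm high, is fixed at x +75, y +60 mm.
- motor_face (a point): Centre of the left (+y) face of the white motor module that is fixed on the plate: 44 x 60 x 45 mm (x, y, z), standing on the plate at x -62 to -18, y +20 to +80 mm; the face is the plane y = +80 mm of the plate. A dark motor can and brass shaft on top reach 79 mm above the counter.
- feed_module: Loose blue block, 44 x 60 x 45 mm (x, y, z), with a black pulley 32 mm across and shaft on top (to 58 mm above its underside), 0.28 to 0.46 kg. It stands on the plate between the rails (3 mm play each side), left of the motor module, a gap of 14 to 45 mm between them. Origin: centre of its underside; axes as the plate's. Flush, its origin is at x -40, y +110 mm in the plate's frame.
- tensioner (a joint): Angle of the steel tensioner arm about its upright pivot, rad: 0 = relaxed at its stop, grows anticlockwise from above (post moves to the plate's -y, away from the motor module), hard stop 0.75. A spring drives it back: 4 N at the post at 0, 7 N at 0.6; the pawl adds up to 3 N from 0.28 to 0.38 and has clicked over by 0.48, but does not hold the arm: let go, it springs back. Over the green band: 0.53 and up.
- pivot (a point): On the arm's pivot axis, x +25, y -105 mm in the plate's frame, 36 mm above the counter. The flat arm is 20 mm wide, its top 36 mm above the counter; its red pointer ends 152 mm from the pivot axis, and a tail 65 mm long points the other way.
- post (a point): Orange upright round post on the arm, 20 mm across, 120 mm from the pivot axis, free from 36 mm (top of the arm) to 96 mm above the counter. This point is on its axis, 74 mm above the counter. At joint value q it lies from the pivot in the direction pi - 0.38 + q about z, counted from the plate's +x.
- green_band (a point): Middle of the green band painted on the plate (top 13 mm above the counter), 139 to 155 mm from the pivot axis, on which the red pointer points at joint values from 0.53 to the stop; this point is at 0.64.
- pawl_tip (a point): Top of the nose of the brass sprung ratchet pawl, 50 mm above the counter, which slides about 3 mm outward in its black housing (34 x 38 mm, 38 mm high) on the plate's far right as the pin on the arm's tail passes it, then clicks back.
- screwdriver: Bystander: red-handled screwdriver, 160 mm, lying in front of the plate (robot side).
- parts_tray: Bystander: grey open parts tray 100 x 80 x 30 mm, right of the plate. Origin: centre of its underside.
- glue: Bystander: white glue bottle with orange cap, 40 mm across, 100 mm tall, right of the plate. Origin: centre of its underside.
- tape_roll: Bystander: yellow roll of tape lying flat, 90 mm across, 24 mm tall, left of the plate. Origin: centre of its underside.
- spare_roller: Bystander: black rubber roller standing on the far left part of the plate, 32 mm across, 52 mm tall. Origin: centre of its underside.
- stapler: Bystander: red and black stapler, 135 x 34 x 46 mm, left of the plate. Origin: centre of its underside.
There are look-alikes about, which are no part of the job. Of the things shaped like the feed_module, the blue one is meant.

How it is judged (in metres and radians):
On the way, in this order (a step that is already met when the one before it is completed fails the run):
1. the blue module is flush against the motor module, with the tensioner still relaxed (y of feed_module in the frame of drive_frame between 0.105 and 0.1125 m and x of feed_module in the frame of drive_frame between -0.047 and -0.033 m and angle between the y axis of feed_module and the y axis of drive_frame, either way round below 0.05 rad and angle between feed_module's own z axis and vertical below 0.05 rad and height (world z) of feed_module below 0.015 m and value of joint tensioner below 0.2 rad), for 0.2 s.
2. the tensioner arm is past its click and over the green band (value of joint tensioner above 0.5 rad), for 0.2 s.
At the end, for the whole second after the job is handed in: The blue module stands between the rails with a gap under 2.5 mm to the motor module, square to it within 0.05 rad; the tensioner arm stays above 0.50 rad (pointer on the green band), at rest, held by the fingers with more than 1.5 N; no bystander moved more than 30 mm (y of feed_module in the frame of drive_frame between 0.105 and 0.1125 m and x of feed_module in the frame of drive_frame between -0.047 and -0.033 m and angle between the y axis of feed_module and the y axis of drive_frame, either way round below 0.05 rad and angle between feed_module's own z axis and vertical below 0.05 rad and height (world z) of feed_module below 0.015 m and value of joint tensioner above 0.5 rad and velocity of joint tensioner between -0.1 and 0.1 rad/s and contact force between the fingers and tensioner above 1.5 N and linear speed of feed_module below 0.02 m/s); the arm keeps its last pose, push and grip.
It fails at once if a bystander is shifted or knocked over (distance of any of screwdriver, parts_tray, glue, tape_roll, spare_roller, stapler from where it was at the start of the episode above 0.03 m or angle between any of glue, spare_roller's own z axis and vertical above 0.6 rad).
It also fails if it takes over 48 s, if anything falls off the work surface, if the arm or the gripper's body presses on something with over 40 N, if the wrist force passes 120 N, or if a joint passes its speed limit or range.

## Working session

There is one attempt and no reset: what is moved stays moved. The work goes in short steps, Python scripts to look and compute and a tool call to move; the robot and the scene stay as the last step left them, time stands still between calls to the robot, and variables do not carry over. Pictures are saved under pics/ and viewed, at most 10 in all, crops included, and the job is handed in when it is done.

Besides the shell and the picture viewer there is one more tool, called after "Request:" as name(argument=value, ...), one argument or row to a line, values as JSON. move_arm: Moves the arm, as the interface text tells. Scaled input: -1 to 1 covers 0.25 m each way for a shift and 2 pi rad each way for a turn. Its arguments: {"type":"object","properties":{"deltas":{"type":"array"},"force":{"type":"number"}},"required":["deltas"]}

```bash
mkdir -p pics; ls; cat > h.py <<'E'
import numpy as np, cv2
from cell import monitor, cams, arm
def K(n):
    i=cams.camera_info(n); f=210/np.tan(np.radians(i["fov_y"])/2)
    return f,i["cx"],i["cy"],np.array(i["R"]),np.array(i["t"])
def ray(n,u,v,z,k=None):
    f,cx,cy,R,t=k or K(n); c=-R.T@t; d=R.T@np.array([(u-cx)/f,(v-cy)/f,1]); return c+d*(z-c[2])/d[2]
def proj(n,X,k=None):
    f,cx,cy,R,t=k or K(n); p=R@np.array(X)+t; return p[0]/p[2]*f+cx,p[1]/p[2]*f+cy
def cloud(n,dep,k=None):
    f,cx,cy,R,t=k or K(n); v,u=np.mgrid[:420,:560]
    P=np.stack([(u-cx)/f*dep,(v-cy)/f*dep,dep],-1); return (P-t)@R
E
python3 - <<'E'
from h import *
s=monitor.get_state(); print({k:np.round(v,3).tolist() for k,v in s.items()}, arm.tcp_to_tips)
for n in("scene","top"):
    p,d=cams.read_camera(n); np.savez(n,p=p,d=d); cv2.imwrite(f"pics/{n}.png",p[:,:,::-1]); i=cams.camera_info(n); print(i, -np.array(i["R"]).T@i["t"])
E
```

```text
pics
{'t': 0.0, 'joint_positions': [1.283, 0.333, -0.065, 1.461, 0.022, 1.35, -0.088], 'dq': [-0.001, 0.001, -0.001, -0.002, -0.0, -0.002, -0.001], 'joint_torque': [0.0, -62.545, 0.05, -39.162, 0.016, 0.01, 0.0], 'ee_pos': [163.477, -602.862, 249.49], 'ee_rot': [[0.965, 0.262, -0.0], [0.262, -0.965, 0.001], [-0.0, -0.001, -1.0]], 'force': [-0.576, 0.283, -0.718], 'wrist_torque': [0.005, 0.011, 0.007], 'grip_force': 0.0, 'finger_gap': 0.999} 19.0
{'fov_y': 57.507182151301826, 'cx': 277.74995659050165, 'cy': 213.06937905085985, 'R': array([[ 0.16451624,  0.98622639,  0.01708528],
       [ 0.6348522 , -0.09261363, -0.76706284],
       [-0.75491529,  0.13704092, -0.64134444]]), 't': array([-113.35609192, -295.06291252, 1280.13154172])} [1172.36113225  -90.962484    596.61016763]
{'fov_y': 52.25631280736904, 'cx': 277.6359392196807, 'cy': 214.69249604413105, 'R': array([[-0.01113752, -0.99979896, -0.01667296],
       [-0.99925573,  0.01174421, -0.03674318],
       [ 0.0369316 ,  0.01625132, -0.99918564]]), 't': array([ 44.262135  , 536.09467433, 966.70689813])} [500.48661203  22.24696099 986.35545684]
```

View pics/top.png

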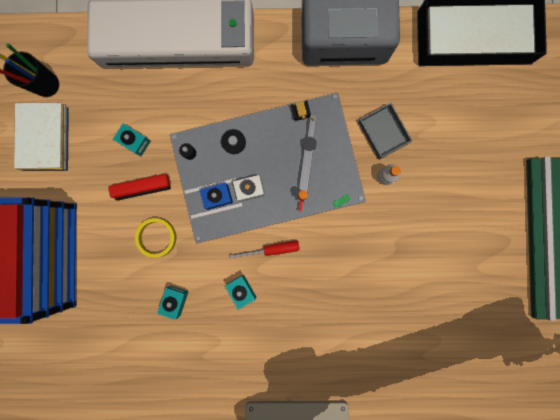

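View pics/scene.png

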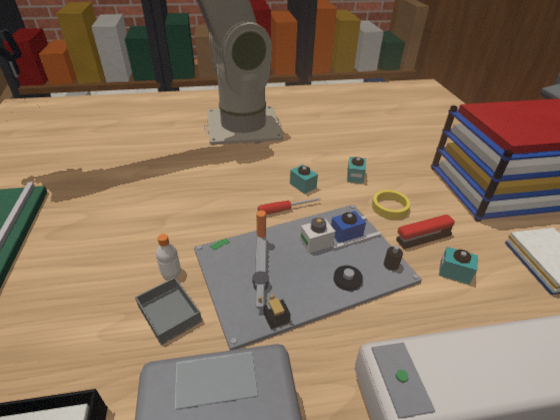

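The top view shows the plate with corners at about (173,135), (336,94), (364,200) and (198,242). What could pass for the feed module: blue (215,195), between the rails; teal (131,138), (172,302) and (240,291); white (248,187), which is the motor module. I choose the blue one and check it in a crop. The tensioner's orange post is at (303,195), and the glue's orange cap at (396,171) is a different item.

```bash
cat > loc.py <<'E'
from h import *
z=np.load("top.npz"); p,d=z["p"],z["d"]; k=K("top")
hsv=cv2.cvtColor(p,cv2.COLOR_RGB2HSV); 
m=((hsv[...,1]<60)&(hsv[...,2]>60)).astype(np.uint8); roi=np.zeros_like(m); roi[85:250,165:372]=1
m=cv2.morphologyEx(m*roi,cv2.MORPH_OPEN,np.ones((3,3)))
cs,_=cv2.findContours(m,cv2.RETR_EXTERNAL,cv2.CHAIN_APPROX_NONE); c=cv2.convexHull(max(cs,key=cv2.contourArea))
W=np.array([ray("top",*q,12,k)[:2] for q in c[:,0].astype(float)],np.float32)
r=cv2.minAreaRect(W); print("plate",r); B=cv2.boxPoints(r); print(B)
def blob(mask,zh,name,box):
    q=np.zeros_like(mask,np.uint8); a,b,c_,e=box; q[b:e,a:c_]=mask[b:e,a:c_]
    cs,_=cv2.findContours(q,cv2.RETR_EXTERNAL,cv2.CHAIN_APPROX_NONE); c=max(cs,key=cv2.contourArea)
    M=cv2.moments(c); u,v=M["m10"]/M["m00"],M["m01"]/M["m00"]; 
    R=cv2.minAreaRect(np.array([ray("top",*x,zh,k)[:2] for x in c[:,0].astype(float)],np.float32))
    print(name,(round(u),round(v)),ray("top",u,v,zh,k).round(1),"rect",R); return R
H,S,V=hsv[...,0],hsv[...,1],hsv[...,2]
blob((H>105)&(H<125)&(S>120),57,"blue",(190,170,240,220))
blob((S<50)&(V>150),57,"white",(228,165,275,210))
blob((H<16)&(H>6)&(S>150),96,"post",(290,180,315,203))
blob((V<60),46,"pulley",(215,125,250,157))
blob((H>45)&(H<75)&(S>120),13,"green",(325,185,360,215))
cv2.imwrite("pics/crop.png",cv2.resize(p[80:250,165:375,::-1],None,fx=3.5,fy=3.5,interpolation=cv2.INTER_CUBIC))
E
python3 loc.py
```

```text
plate ((645.5369262695312, 62.13517761230469), (258.57080078125, 397.94390869140625), 13.243379592895508)
[[ 474.1077    226.19789 ]
 [ 565.27185  -161.16298 ]
 [ 816.9662   -101.927536]
 [ 725.802     285.43335 ]]
blue (216, 196) [577.8 172.3  57. ] rect ((577.8121337890625, 172.30294799804688), (46.6483039855957, 62.450050354003906), 14.975906372070312)
white (248, 188) [594.  100.5  57. ] rect ((595.3880004882812, 101.72720336914062), (42.477294921875, 58.28681945800781), 13.348678588867188)
post (302, 195) [573.6 -15.2  96. ] rect ((574.356689453125, -15.001775741577148), (17.68214225769043, 19.18954086303711), 44.34480285644531)
pulley (233, 141) [699.3 134.7  46. ] rect ((699.3062744140625, 135.20819091796875), (53.717071533203125, 51.79348373413086), 44.496788024902344)
green (341, 201) [ 566.7 -106.9   13. ] rect ((566.7259521484375, -106.4578857421875), (13.952914237976074, 37.756591796875), 27.952213287353516)
```

View pics/crop.png

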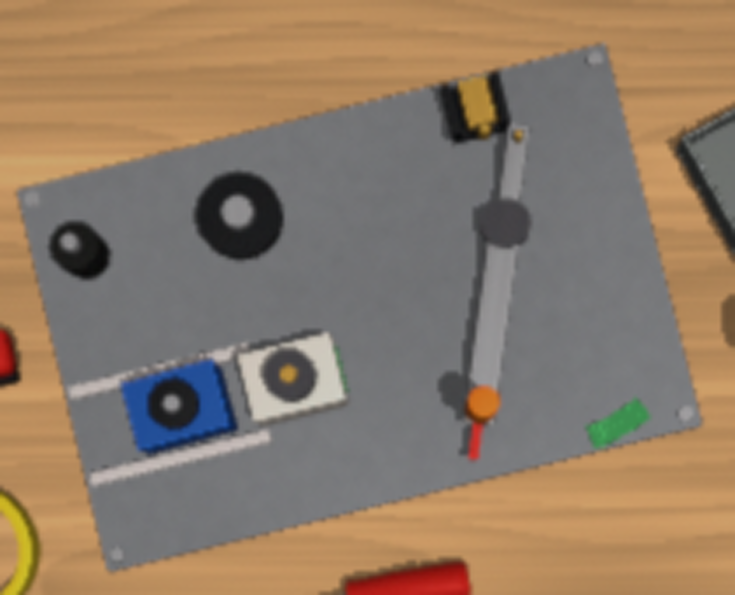

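The crop confirms it: the blue module is at about (175,405) between the rails, left of the white motor module at (290,378). The orange post is at (483,403), and the red pointer is well off the green band. The motor and post positions agree with the plate fit to within 2 mm. I'll close the fingers and travel over.

Request:
move_arm(
  deltas=[
    [0.15,-0.08,0,0,0,0.002,255],
    [0.32,-0.16,0,0,0,0.004,255],
    [0.5,-0.25,0,0,0,0.0055,255],
    [0.7,-0.35,0,0,0,0.0055,255],
    [0.86,-0.43,0,0,0,0.0055,255],
    [0.99,-0.49,0,0,0,0.0055,255],
    [0.99,-0.49,0,0,0,0.0055,255],
    [0.99,-0.49,0,0,0,0.0055,255],
  ],
  force=20,
)

```text
t: 1.1
ee_pos: [369.7, -420.7, 250.1]
ee_rot: [[0.974, 0.228, -0.001], [0.228, -0.974, -0.0], [-0.001, -0.0, -1.0]]
force: [-0.4, 0.1, -0.3]
finger_gap: -0.002
grip_force: 0.0
```

```bash
cat >> h.py <<'E'
O=np.array([645.5,62.1,0]); YW=np.radians(13.24)
RP=np.array([[np.cos(YW),-np.sin(YW),0],[np.sin(YW),np.cos(YW),0],[0,0,1]])
def P2W(p): return O+RP@np.array(p,float)
def W2P(w): return RP.T@(np.array(w)-O)
def delta(p,yaw=0):
    "plate-frame TCP target, tool x yaw rel. plate"
    s=monitor.get_state(); R=np.array(s["ee_rot"]); e=np.array(s["ee_pos"])
    a=yaw+YW; T=np.array([[np.cos(a),np.sin(a),0],[np.sin(a),-np.cos(a),0],[0,0,-1.]])
    rv=cv2.Rodrigues(R.T@T)[0].ravel()/(2*np.pi)
    print("t",round(s["t"],2),"tcp plate",W2P(e).round(1),"F plate",(RP.T@np.array(s["force"])).round(1),"gap",round(s["finger_gap"],3),"grip",round(s["grip_force"],1))
    print("delta",((R.T@(P2W(p)-e))/250).round(4),"turn",rv.round(4))
E
python3 -c "
from h import *
delta((-40,182,180))"
```

```text
t 1.1 tcp plate [-379.1 -406.8  250.1] F plate [-0.4  0.2 -0.3] gap -0.002 grip 0.0
delta [ 1.3529 -2.3572  0.2797] turn [-0.      0.0001 -0.0002]
```

Request:
move_arm(
  deltas=[
    [0.08,-0.12,0,0,0,0,255],
    [0.17,-0.26,0,0,0,0,255],
    [0.26,-0.4,0,0,0,0,255],
    [0.34,-0.54,0,0,0,0,255],
    [0.42,-0.68,0,0,0,0,255],
    [0.5,-0.8,0,0,0,0,255],
    [0.5,-0.8,0,0,0,0,255],
    [0.5,-0.8,0,0,0,0,255],
  ],
)

```text
t: 2.1
ee_pos: [445.8, -198.6, 250.2]
ee_rot: [[0.974, 0.226, -0.0], [0.226, -0.974, -0.0], [-0.0, 0.0, -1.0]]
force: [0.0, -0.7, 0.5]
finger_gap: -0.001
grip_force: 0.0
```

Request:
move_arm(
  deltas=[
    [0.08,-0.12,0,0,0,0,255],
    [0.17,-0.26,0,0,0,0,255],
    [0.26,-0.4,0,0,0,0,255],
    [0.34,-0.54,0,0,0,0,255],
    [0.42,-0.68,0,0,0,0,255],
    [0.5,-0.8,0,0,0,0,255],
    [0.5,-0.8,0,0,0,0,255],
    [0.5,-0.8,0,0,0,0,255],
  ],
)

```text
t: 3.1
ee_pos: [522.6, 24.2, 250.0]
ee_rot: [[0.974, 0.226, -0.001], [0.226, -0.974, -0.001], [-0.001, 0.0, -1.0]]
force: [-0.2, -0.2, -0.0]
finger_gap: -0.002
grip_force: 0.0
```

Request:
move_arm(
  deltas=[
    [0.08,-0.12,0.02,0,0,0,255],
    [0.16,-0.26,0.06,0,0,0,255],
    [0.22,-0.4,0.12,0,0,0,255],
    [0.28,-0.52,0.18,0,0,0,255],
    [0.32,-0.64,0.23,0,0,0,255],
    [0.353,-0.757,0.28,0,0,0,255],
    [0.353,-0.757,0.28,0,0,0,255],
    [0.353,-0.757,0.28,0,0,0,255],
  ],
)

```text
t: 4.1
ee_pos: [566.0, 228.5, 180.2]
ee_rot: [[0.974, 0.226, 0.0], [0.226, -0.974, -0.001], [-0.0, 0.001, -1.0]]
force: [0.3, 0.2, -0.0]
finger_gap: -0.002
grip_force: 0.0
```

```bash
python3 -c "
from h import *
k=K('wrist'); p,d=cams.read_camera('wrist'); cv2.imwrite('pics/w1.png',p[:,:,::-1])
delta((-40,182,50))
C=cloud('wrist',d,k); hsv=cv2.cvtColor(p,cv2.COLOR_RGB2HSV); m=(hsv[...,0]>105)&(hsv[...,0]<125)&(hsv[...,1]>110)&(d>0)
Q=(C[m]-O)@RP; print(len(Q)); T=Q[abs(Q[:,2]-57)<4]; T=T[(abs(T[:,0]+40)<40)]
print(len(T),np.percentile(T,[1,50,99],axis=0).round(1)); 
w=(hsv[...,1]<60)&(hsv[...,2]>150)&(d>0); Q=(C[w]-O)@RP; T=Q[(abs(Q[:,2]-57)<4)]; print(len(T), np.percentile(T,[1,50,99],axis=0).round(1) if len(T) else '')
"
```

```text
t 4.15 tcp plate [-39.2 180.1 180.5] F plate [ 0.7 -0.3 -0.2] gap -0.001 grip 0.0
delta [-0.0034 -0.0083  0.522 ] turn [ 0.0002 -0.     -0.0006]
3144
2426 [[-60.3  96.   54.2]
 [-34.6 130.2  56.3]
 [-17.  154.9  57.8]]
1937 [[-60.6  21.5  54.1]
 [-31.6  64.3  56.1]
 [-17.9  80.2  57.9]]
```

View pics/w1.png

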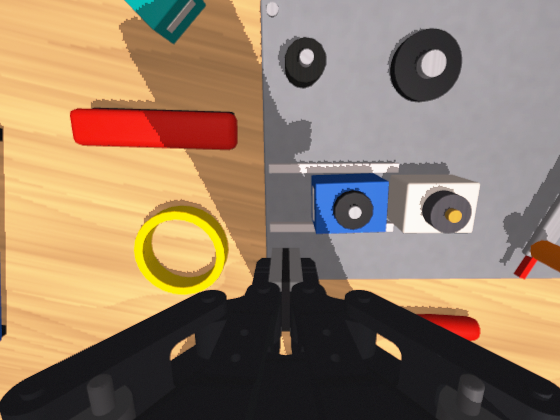

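The wrist view shows the closed fingers at (287,260), with clear plate below them. The blue module is at (350,205) and the white one at (440,205), with a gap of about 15 mm. Next I descend behind the module.

Request:
move_arm(
  deltas=[
    [0,-0.006,0.1,0,0,0,255],
    [0,-0.006,0.2,0,0,0,255],
    [0,-0.006,0.3,0,0,0,255],
    [0,-0.006,0.39,0,0,0,255],
    [0,-0.006,0.46,0,0,0,255],
    [0,-0.006,0.51,0,0,0,255],
    [0,-0.006,0.53,0,0,0,255],
    [0,-0.006,0.53,0,0,0,255],
  ],
)

```text
t: 5.15
ee_pos: [565.1, 232.1, 48.0]
ee_rot: [[0.974, 0.228, 0.0], [0.228, -0.974, 0.0], [0.0, 0.0, -1.0]]
force: [-0.6, 0.1, 0.3]
finger_gap: -0.001
grip_force: 0.0
```

Request:
move_arm(
  deltas=[
    [0,0.01,0,0,0,0,255],
    [0,0.02,0,0,0,0,255],
    [0,0.03,0,0,0,0,255],
    [0,0.04,0,0,0,0,255],
    [0,0.05,0,0,0,0,255],
    [0,0.06,0,0,0,0,255],
    [0,0.07,0,0,0,0,255],
    [0,0.07,0,0,0,0,255],
  ],
)

```text
t: 6.15
ee_pos: [568.9, 215.2, 47.8]
ee_rot: [[0.974, 0.228, 0.0], [0.228, -0.974, 0.0], [0.0, -0.0, -1.0]]
force: [0.4, 1.0, -1.4]
finger_gap: -0.002
grip_force: 0.5
```

```bash
python3 -c "
from h import *
delta((-40,154.5,48))"
```

```text
t 6.15 tcp plate [-39.5 166.6  47.8] F plate [ 0.6  0.9 -1.4] gap -0.002 grip 0.5
delta [-0.0021  0.0482 -0.0007] turn [-0.     -0.     -0.0001]
```

Request:
move_arm(
  deltas=[
    [0,0.006,0,0,0,0,255],
    [0,0.012,0,0,0,0,255],
    [0,0.018,0,0,0,0,255],
    [0,0.024,0,0,0,0,255],
    [0,0.03,0,0,0,0,255],
    [0,0.035,0,0,0,0,255],
    [0,0.04,0,0,0,0,255],
    [0,0.04,0,0,0,0,255],
  ],
)

```text
t: 7.15
ee_pos: [571.3, 205.1, 47.8]
ee_rot: [[0.974, 0.228, 0.0], [0.228, -0.974, -0.0], [0.0, 0.0, -1.0]]
force: [0.9, 1.9, 0.9]
finger_gap: 0.001
grip_force: 0.8
```

Request:
move_arm(
  deltas=[
    [0,0.003,0,0,0,0,255],
    [0,0.006,0,0,0,0,255],
    [0,0.009,0,0,0,0,255],
    [0,0.012,0,0,0,0,255],
    [0,0.014,0,0,0,0,255],
    [0,0.016,0,0,0,0,255],
    [0,0.016,0,0,0,0,255],
    [0,0.016,0,0,0,0,255],
  ],
)

```text
t: 8.15
ee_pos: [571.9, 203.1, 47.9]
ee_rot: [[0.973, 0.23, 0.0], [0.23, -0.973, 0.002], [0.001, -0.002, -1.0]]
force: [0.9, 8.2, -1.3]
finger_gap: -0.004
grip_force: 3.7
```

```bash
cat > blue.py <<'E'
from h import *
delta((-40,154.5,48))
k=K('wrist'); p,d=cams.read_camera('wrist'); cv2.imwrite('pics/w2.png',p[:,:,::-1])
C=(cloud('wrist',d,k)-O)@RP; hsv=cv2.cvtColor(p,cv2.COLOR_RGB2HSV)
for n,m in(("blue",(hsv[...,0]>105)&(hsv[...,0]<125)&(hsv[...,1]>110)),("white",(hsv[...,1]<60)&(hsv[...,2]>150))):
    Q=C[m&(d>0)]; T=Q[(abs(Q[:,2]-57)<4)&(abs(Q[:,0]+40)<35)&(Q[:,1]>0)&(Q[:,1]<190)]
    print(n,len(T)); len(T)>20 and print(np.percentile(T,[1,50,99],axis=0).round(1), cv2.minAreaRect(T[:,:2].astype(np.float32)))
E
python3 blue.py
```

```text
t 8.15 tcp plate [-39.4 154.1  47.9] F plate [ 2.8  7.8 -1.3] gap -0.004 grip 3.7
delta [-0.0026 -0.0014 -0.0003] turn [-0.0003 -0.0001  0.0001]
blue 6241
[[-54.7  81.3  53.5]
 [-25.7 105.1  56.3]
 [-17.5 140.2  57.7]] ((-38.93565368652344, 110.54041290283203), (43.73895263671875, 60.48359680175781), 0.35186702013015747)
white 4903
[[-60.4  44.8  54.3]
 [-33.3  69.8  56.1]
 [-17.9  80.2  57.5]] ((-39.58680725097656, 62.06193542480469), (37.75968933105469, 44.35476303100586), 89.69832611083984)
```

The module is flush: its face is at y≈140, centre 110.5, square, and the push force rose to 8 N. Now back off and lift, opening the fingers on the way.

Request:
move_arm(
  deltas=[
    [0,0,0,0,0,0,255],
    [0,-0.03,0,0,0,0,255],
    [0,-0.07,0,0,0,0,255],
    [0,-0.08,-0.1,0,0,0,255],
    [0,-0.08,-0.25,0,0,0,255],
    [0,-0.08,-0.4,0,0,0,200],
    [0,-0.08,-0.5,0,0,0,100],
    [0,-0.08,-0.5,0,0,0,100],
  ],
)

```text
t: 9.2
ee_pos: [568.4, 221.6, 174.9]
ee_rot: [[0.974, 0.228, 0.003], [0.228, -0.974, 0.001], [0.003, 0.0, -1.0]]
force: [-0.1, 0.0, -0.3]
finger_gap: 0.602
grip_force: 0.0
```

```bash
python3 blue.py; python3 -c "
from h import *
delta((-86.4,-60.5,170),-.38)"
```

```text
t 9.2 tcp plate [-38.6 172.9 174.9] F plate [-0.1  0.  -0.3] gap 0.602 grip 0.0
delta [-0.0075  0.0736  0.5074] turn [ 0.     -0.0006 -0.0001]
blue 2511
[[-60.6  81.7  53.4]
 [-34.6 116.8  56.2]
 [-17.7 140.4  57.9]] ((-39.615478515625, 110.79692077636719), (44.082366943359375, 59.90668487548828), 0.1658085286617279)
white 2004
[[-60.7  21.4  54.3]
 [-32.   64.   56.1]
 [-18.1  80.2  57.8]] ((-39.38048553466797, 50.592262268066406), (43.61420440673828, 60.47287368774414), 0.2786028981208801)
t 9.25 tcp plate [-39.3 172.6 173.2] F plate [-0.3  0.3 -0.5] gap 0.604 grip 0.0
delta [-0.1875  0.9327  0.0132] turn [ 0.0001 -0.0002  0.0603]
```

The module stays flush (about 0.2 mm gap). Next, over the post, with the closing line turned tangential to the arm's swing.

Request:
move_arm(
  deltas=[
    [-0.03,0.13,0,0,0,0.01,100],
    [-0.06,0.28,0,0,0,0.02,100],
    [-0.09,0.44,0,0,0,0.03,100],
    [-0.12,0.6,0,0,0,0.04,100],
    [-0.15,0.76,0,0,0,0.05,100],
    [-0.18,0.9,0,0,0,0.06,100],
    [-0.187,0.933,0.01,0,0,0.06,100],
    [-0.187,0.933,0.01,0,0,0.06,100],
  ],
)

```text
t: 10.25
ee_pos: [574.7, -16.7, 169.2]
ee_rot: [[0.989, -0.146, -0.002], [-0.146, -0.989, 0.0], [-0.002, 0.0, -1.0]]
force: [0.7, 0.2, -0.6]
finger_gap: 0.605
grip_force: 0.0
```

```bash
python3 -c "
from h import *
k=K('wrist'); p,d=cams.read_camera('wrist'); cv2.imwrite('pics/w3.png',p[:,:,::-1])
C=(cloud('wrist',d,k)-O)@RP; hsv=cv2.cvtColor(p,cv2.COLOR_RGB2HSV)
Q=C[(hsv[...,0]>5)&(hsv[...,0]<17)&(hsv[...,1]>150)&(d>0)]; T=Q[(abs(Q[:,2]-95)<5)]
print(len(Q),len(T)); len(T)>5 and print(np.percentile(T,[2,50,98],axis=0).round(1))
delta((-86.4,-60.5,72),-.38)"
```

```text
925 305
[[-94.4 -69.1  91.1]
 [-80.8 -61.9  95. ]
 [-76.4 -51.2  96.4]]
t 10.3 tcp plate [-86.6 -59.5 169.6] F plate [0.6 0.2 0.3] gap 0.61 grip 0.0
delta [0.0027 0.0038 0.3902] turn [-0.0001  0.0002  0.0006]
```

View pics/w3.png

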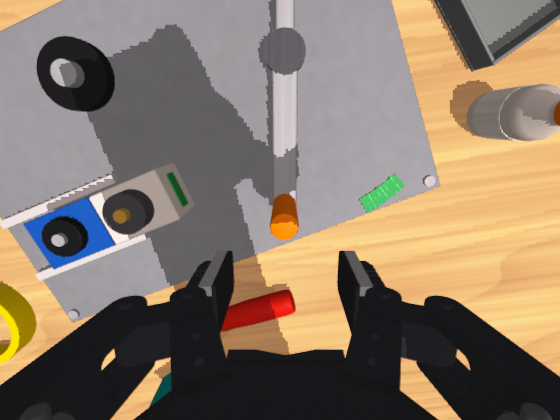

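The view shows the post at (284,225), midway between the fingers at (218,280) and (352,280), and the blue module still against the white one. I descend and grip.

Request:
move_arm(
  deltas=[
    [0.003,0.003,0.08,0,0,0,100],
    [0.003,0.003,0.18,0,0,0,100],
    [0.003,0.003,0.28,0,0,0,100],
    [0.003,0.003,0.35,0,0,0,100],
    [0.003,0.003,0.385,0,0,0,130],
    [0.003,0.003,0.39,0,0,0,160],
    [0.003,0.003,0.39,0,0,0,220],
    [0.003,0.003,0.39,0,0,0,255],
  ],
  force=30,
)

```text
t: 11.3
ee_pos: [576.2, -16.9, 73.3]
ee_rot: [[0.989, -0.146, 0.001], [-0.146, -0.989, 0.001], [0.001, -0.001, -1.0]]
force: [0.4, 3.6, -1.6]
finger_gap: 0.224
grip_force: 29.6
```

```bash
python3 -c "
from h import *
for q in (.15,.3,.45,.6,.64):
    a=np.pi-.38+q; print(q); delta((25+120*np.cos(a),-105+120*np.sin(a),72),-.38+q)"
```

```text
0.15
t 11.3 tcp plate [-85.5 -61.   73.3] F plate [ 1.2  3.4 -1.6] gap 0.224 grip 29.6
delta [0.0011 0.0712 0.0052] turn [-0.0001 -0.0002 -0.0234]
0.3
t 11.3 tcp plate [-85.5 -61.   73.3] F plate [ 1.2  3.4 -1.6] gap 0.224 grip 29.6
delta [0.0169 0.1414 0.0052] turn [-0.0001 -0.0002 -0.0473]
0.45
t 11.3 tcp plate [-85.5 -61.   73.3] F plate [ 1.2  3.4 -1.6] gap 0.224 grip 29.6
delta [0.0431 0.2084 0.0051] turn [-0.0001 -0.0002 -0.0712]
0.6
t 11.3 tcp plate [-85.5 -61.   73.3] F plate [ 1.2  3.4 -1.6] gap 0.224 grip 29.6
delta [0.079  0.2707 0.0051] turn [-0.0001 -0.0002 -0.0951]
0.64
t 11.3 tcp plate [-85.5 -61.   73.3] F plate [ 1.2  3.4 -1.6] gap 0.224 grip 29.6
delta [0.0901 0.2864 0.0051] turn [-1.000e-04 -2.000e-04 -1.014e-01]
```

Request:
move_arm(
  deltas=[
    [0,0.03,0,0,0,-0.01,255],
    [0.001,0.071,0,0,0,-0.0234,255],
    [0.009,0.108,0,0,0,-0.036,255],
    [0.017,0.141,0,0,0,-0.047,255],
    [0.03,0.177,0,0,0,-0.06,255],
    [0.043,0.208,0,0,0,-0.071,255],
    [0.043,0.208,0,0,0,-0.071,255],
    [0.043,0.208,0,0,0,-0.071,255],
  ],
)

```text
t: 12.3
ee_pos: [580.6, -70.2, 73.4]
ee_rot: [[0.955, 0.295, 0.004], [0.295, -0.955, 0.001], [0.004, 0.0, -1.0]]
force: [8.2, 3.3, -7.7]
finger_gap: 0.223
grip_force: 30.1
```

```bash
python3 -c "
from h import *
for q in (.54,.63):
    a=np.pi-.38+q; print(q); delta((25+120*np.cos(a),-105+120*np.sin(a),73),-.38+q)
v=W2P(monitor.get_state()['ee_pos'])-[25,-105,0]; print('q',np.arctan2(v[1],v[0])%(2*np.pi)-np.pi+.38,np.hypot(v[0],v[1]))"
```

```text
0.54
t 12.3 tcp plate [ -93.4 -113.9   73.4] F plate [ 8.8  1.3 -7.7] gap 0.223 grip 30.1
delta [-0.0029  0.0407  0.0017] turn [ 0.0001 -0.0007 -0.0145]
0.63
t 12.3 tcp plate [ -93.4 -113.9   73.4] F plate [ 8.8  1.3 -7.7] gap 0.223 grip 30.1
delta [0.0029 0.0835 0.0017] turn [ 0.0001 -0.0007 -0.0289]
q 0.4551012435790055 118.77526616212644
```

Request:
move_arm(
  deltas=[
    [-0.002,0.014,0,0,0,-0.005,255],
    [-0.003,0.028,0,0,0,-0.01,255],
    [-0.003,0.041,0,0,0,-0.0145,255],
    [-0.001,0.055,0,0,0,-0.019,255],
    [0.001,0.07,0,0,0,-0.024,255],
    [0.003,0.084,0,0,0,-0.029,255],
    [0.003,0.084,0,0,0,-0.029,255],
    [0.003,0.084,0,0,0,-0.029,255],
  ],
)

```text
t: 13.3
ee_pos: [587.5, -87.6, 73.4]
ee_rot: [[0.885, 0.465, 0.004], [0.465, -0.885, 0.003], [0.005, -0.001, -1.0]]
force: [8.2, 9.6, -6.8]
finger_gap: 0.223
grip_force: 30.2
```

```bash
python3 -c "
from h import *
delta((-86.4,-60.5,72),-.38)
v=W2P(monitor.get_state()['ee_pos'])-[25,-105,0]; print('q',np.arctan2(v[1],v[0])%(2*np.pi)-np.pi+.38,np.hypot(v[0],v[1]))
p,d=cams.read_camera('top'); q,d=cams.read_camera('wrist')
cv2.imwrite('pics/end.png',np.hstack([cv2.resize(p[80:250,165:375],(400,324)),cv2.resize(q,(400,324))])[:,:,::-1])"
```

```text
t 13.3 tcp plate [ -90.8 -132.4   73.4] F plate [10.2  7.4 -6.8] gap 0.223 grip 30.2
delta [ 0.0888 -0.2741  0.0065] turn [-0.0004 -0.0007  0.1007]
q 0.6125082920694026 118.96664807003468
```

View pics/end.png

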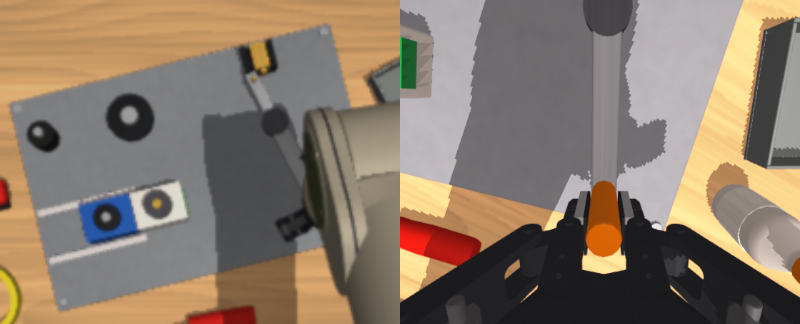

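The picture shows the blue module touching the white one at (135,210) and the post gripped between the fingers at (603,240), with the arm at about 0.61 rad. The pawl side has been passed and the bystanders look unmoved. I hold briefly and hand in.

Request:
move_arm(
  deltas=[
    [0,0,0,0,0,0,255],
    [0,0,0,0,0,0,255],
    [0,0,0,0,0,0,255],
    [0,0,0,0,0,0,255],
    [0,0,0,0,0,0,255],
    [0,0,0,0,0,0,255],
    [0,0,0,0,0,0,255],
    [0,0,0,0,0,0,255],
  ],
)

```text
t: 14.4
ee_pos: [587.4, -87.5, 73.4]
ee_rot: [[0.885, 0.465, 0.004], [0.465, -0.885, 0.003], [0.005, -0.001, -1.0]]
force: [7.8, 9.4, -6.8]
finger_gap: 0.225
grip_force: 30.2
```

```bash
python3 -c "
from cell import finish_job; print(finish_job())"
```

```text
the job is handed in; nothing more can be done
None
```

I handed the job in at 14.4 s, with no verdict shown: the blue module is flush against the motor module (about 0.2 mm gap measured after the push), and the fingers hold the tensioner at about 0.61 rad, worked out from the gripper's position and within the green-band range.

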